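# Feed a rail under the spring hold-down of a drilling board

## Task

The dark hardwood rail lies in the channel of the drilling board, just short of the spring hold-down. Put your fingertips on top of the rail, near its tail, press it down hard on the board and, keeping the pressure on, slide it along the channel under the leaf spring until its front end is fully home against the end stop; then take your hand away and leave it there, held by the spring. Do not lift the rail, do not touch the spring, and leave the tin, the glue bottle, the spanner and the screwdriver where they are.

Things in the scene. Friction and masses are not known exactly. Their poses are not given: they have to be found in the camera images.
- board: Drilling board, fixed: plywood base 560 x 150 x 18 mm. Origin: centre of its underside. x: feed direction, along its length; y: towards the fence; z up. Its channel, 60 mm wide, centred on y = 0, has the base's top as floor (bed, 18 mm above the origin), an aluminium fence 34 mm high and 30 mm thick at +y, a wooden guide strip 12 mm high at -y. Rail on waxed bed: friction about 0.2.
- blank: The rail: loose dark hardwood bar 240 x 58 x 18 mm, about 0.18 kg, flat in the channel, 1 mm play each side. Origin: centre of its underside. x: along its length in the feed direction (front end +120 mm, tail end -120 mm); z up, top face at +18 mm. Friction of fingertips on its bare top about 0.8. It cannot be pinched across, as the fence stands beside it.
- blank_front (a point): Centre of the rail's front end face (half-way up, 9 mm above the bed); axes as the rail's.
- holddown: Spring hold-down, fixed on the fence: a dark steel bracket over the channel carrying a bright spring-steel leaf 26 mm wide. Origin: on the bed, mid-channel, below the resting leaf's lowest line; axes as the board's. Leaf: from x = -78 mm, 34 mm above the bed, down to 12 mm above it at x = 0 (6 mm lower than the rail's top), then up to a toe at x = +15 mm. The rail meets it at about x = -22 mm.
- bracket (a point): Middle of the hold-down's bracket, which bridges the channel: 28 mm long (14 mm either way in feed direction), from the fence to 16 mm past mid-channel, underside 35 mm and top 45 mm above the bed (rail's top: 18 mm). Its black star knob stands on the fence, 45 mm to +y, top 61 mm above the bed. Fingers stay behind it (-x side). Axes as the board's.
- leaf (a joint): Upward bend of the spring leaf about its root, rad: 0 at rest, about 0.07 when it rides on the rail, pressing it down with about 8 N. Getting the rail's front edge under it takes about 4 N more push than sliding on the bed alone, so fingertips pressed on the rail's top with less than about 8 N slip; 12 to 20 N is right.
- stop: End stop, fixed on the fence past the hold-down: pale wooden block 40 mm long, 56 wide, 26 high in the channel, with aluminium arm and black star knob (top 60 mm above the bed). Origin: on the bed, middle of the face that the rail's front end butts against; axes as the board's. It stands 55 to 90 mm past the spring's lowest line, so the home rail's rear 55 to 90 mm stay free behind the bracket.
- wax_tin: Bystander: round flat steel tin, 72 mm across, 40 mm high, standing on the bench beside the board, away from the robot. Origin: centre of its underside.
- glue: Bystander: white glue bottle, 52 mm across, 150 mm high, standing on the bench behind the fence, near the stop. Origin: centre of its underside.
- spanner: Bystander: steel spanner 170 mm long lying on the bench beside the board, away from the robot. Origin: on the bench below its middle.
- driver: Bystander: screwdriver with black handle, 180 mm long, lying on the bench behind the fence, on the robot's side. Origin: on the bench below its middle.
Mind the look-alikes: they are no part of the job. What is meant by the blank is not purple, red or turquoise, and is the larger of those in its own colour.

How it is judged:
By the outcome, as a careful person would: the job done as asked, in the order asked, and still so for the second after the job is handed in, with the robot touching nothing.
It also fails if it takes over 48 s, if anything falls off the work surface, if the arm or the gripper's body presses on something with over 40 N, if the wrist force passes 120 N, or if a joint passes its speed limit or range.

## Robot

A 7-joint arm with a two-finger parallel gripper is mounted at the origin on the work surface. World frame = base frame: x ahead of the robot, y to its left, z up, the work surface at z = 0. Lengths are in m, angles in rad, forces in N, time in s.
With the tool pointing down it reaches from about 0.425 to 0.925 m from the base axis. Payload 6.8 kg.
Tool frame: the origin (TCP) lies at the very end of the fingers, on their centre line; the grasp point (between the pads) lies 19 mm behind it; z points along the fingers, y is the direction in which the jaws open and shut (so a half turn about z gives the same grasp; the last joint's range is limited). The gripper opens to 85 mm and grips with 20 to 120 N. Pads are 22 mm wide; open, the fingers measure 114 mm over their backs; the gripper's body (76 mm by 85 mm) begins 54 mm behind the grasp point. The pads swing forward as they close: fully open they stand 13 mm farther back than shut.
Start: joints at [-1.424, 0.477, 0.022, 1.555, -0.011, 1.109, -0.083], TCP at [0.17, 0.653, 0.231] pointing down, gripper open.
Joint ranges: [-2.96, 2.96], [-0.34, 2.1], [-1.41, 1.46], [0.24, 2.44], [-1.37, 4.51], [0.17, 1.92], [-2.96, 2.96]. Speed limits (rad/s): [2.39, 2.39, 3.14, 3.14, 3.14, 3.14, 3.14].

## Interface

Orientations are given as a rotation vector (axis times angle).
In Python, from rig import ctrl gives the robot as it stands. The module is installed in compiled form; this text tells all that it offers. Calls block until the motion is done:
- ctrl.reach(position, orientation): joint-space move of the TCP to a pose.
- ctrl.move_l(position, rotation=None, feed=0.15): straight line of the TCP; rotation=None keeps the orientation; feed is the mean speed in m/s.
- ctrl.movej(angles): joint-space move.
- ctrl.gripper_to(opening, newtons=None): finger opening in m; newtons is the grip in N (None keeps the last); returns when the fingers have stopped.
- ctrl.hold(seconds).
- ctrl.inverse_kinematics(position, orientation): joint angles nearest the present ones, or None.
- ctrl.get_image(name): name is "scene" or "side" or "wrist"; returns a dict with "frame" (384x512x3 uint8, red, green, blue), "fovy" (degrees; the focal length in pixels is half the picture's height over the tangent of half this angle, whatever the lens; pixels are square), "cx", "cy" (the principal point, pixels), "R" (3x3) and "t" (3): a world point X has camera coordinates R X + t. Camera axes: x right, y down, z forward; pixel columns grow to the right and rows downward; lengths in m; the calibration is good to about 2 mm. A picture is of the moment at which its call begins. There is no depth.
A pose or a line that the arm cannot do raises ctrl.MotionError and nothing moves.
- ctrl.close_job(): hands the job in, once; it reports no verdict.
Readings, each from a call of its own:
- ctrl.current_t(): time.
- ctrl.current_joint_positions(): joint angles.
- ctrl.current_dq(): joint speeds.
- ctrl.current_joint_efforts(): joint torques, N m.
- ctrl.current_position(): TCP position.
- ctrl.current_orientation(): TCP orientation.
- ctrl.current_wrist_force(): force on the tool from outside, world axes, zero at the start.
- ctrl.current_moment(): the same for the moment, N m.
- ctrl.current_opening(): finger opening in m.
Only numpy, scipy, OpenCV 4.12 (cv2) and the standard library are available. Lean on these libraries where they do the work, as an engineer would, in place of code of your own. Each camera call takes 0.05 s, during which the arm holds its last target. There are 200 camera calls.

## Working session

There is one attempt and no reset: what is moved stays moved. The work goes in short steps, each a Python script; the robot and the scene stay as the last script left them, time stands still between calls to the robot, and variables do not carry over. Pictures are saved under pics/ and viewed, about 8 in all and at most 12, crops included, and the job is handed in when it is done.

```bash
mkdir -p pics; ls
python3 - <<'E'
from rig import ctrl
import cv2,pickle,numpy as np
d={}
for n in ("scene","side","wrist"):
    d[n]=ctrl.get_image(n); g=d[n]
    print(n,g["fovy"],g["cx"],g["cy"],np.round(g["R"],3).tolist(),np.round(g["t"],3))
    cv2.imwrite(f"pics/{n}0.png",cv2.resize(g["frame"][:,:,::-1],(800,600),interpolation=cv2.INTER_CUBIC))
pickle.dump(d,open("im0.pkl","wb"))
print(ctrl.current_t(),ctrl.current_position(),ctrl.current_orientation(),ctrl.current_wrist_force())
E
```

```text
pics
scene 50.12908073081202 254.30596323537173 194.0772905717672 [[-0.478, 0.878, 0.01], [0.691, 0.383, -0.614], [-0.543, -0.286, -0.79]] [ 0.377 -0.318  1.538]
side 47.16409602788746 254.96611225976028 182.72378919956628 [[0.752, -0.659, 0.019], [-0.357, -0.431, -0.829], [0.554, 0.616, -0.56]] [-0.502  0.21   1.207]
wrist 70.97398186508175 257.900514996935 190.9668916964246 [[0.252, 0.968, -0.002], [0.923, -0.24, 0.3], [0.29, -0.077, -0.954]] [-0.674 -0.039  0.381]
0.15 [0.17003351 0.65279843 0.23055581] [-3.99110030e-01 -3.11607545e+00  2.14116708e-03] [ 0.08825535  0.63292933 -0.05442925]
```

View pics/scene0.png

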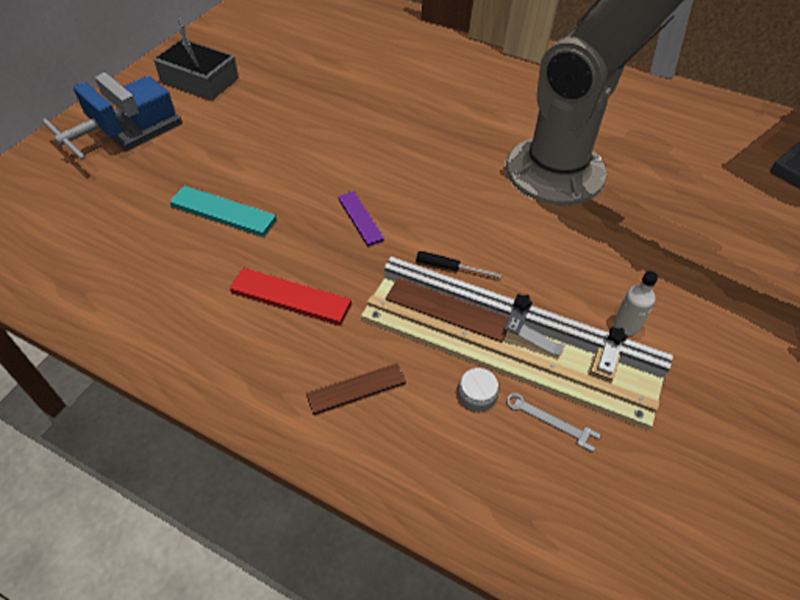

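View pics/side0.png

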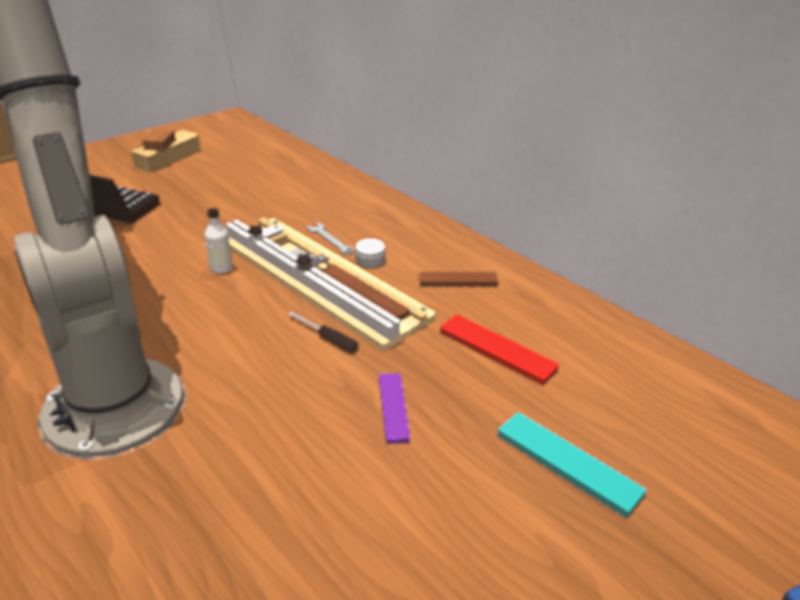

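The scene view shows the board with its rail (dark, 385–510, 285–335), bracket (518, 318), leaf up to (560, 350) and stop (605, 360). The feed runs to the right. I'll enlarge that area for pixel positions.

```bash
cat > h.py <<'E'
import numpy as np,cv2,pickle
def foc(g): return g["frame"].shape[0]/2/np.tan(np.radians(g["fovy"])/2)
def ray(g,uv,z):
    R=np.array(g["R"]);t=np.array(g["t"]);f=foc(g)
    d=R.T@np.array([(uv[0]-g["cx"])/f,(uv[1]-g["cy"])/f,1]);c=-R.T@t
    return c+d*(z-c[2])/d[2]
def proj(g,X):
    p=np.array(g["R"])@np.array(X)+np.array(g["t"]);f=foc(g)
    return np.array([g["cx"]+f*p[0]/p[2],g["cy"]+f*p[1]/p[2]])
def crop(g,x0,y0,w,h,s,name):
    im=cv2.resize(g["frame"][y0:y0+h,x0:x0+w,::-1],None,fx=s,fy=s,interpolation=cv2.INTER_CUBIC)
    for k in range(0,w,20): cv2.putText(im,str(x0+k),(int(k*s),10),0,.35,(255,255,255),1); cv2.line(im,(int(k*s),12),(int(k*s),18),(255,255,255),1)
    for k in range(20,h,20): cv2.putText(im,str(y0+k),(0,int(k*s)+4),0,.35,(255,255,255),1)
    cv2.imwrite(name,im)
E
python3 - <<'E'
from h import *
d=pickle.load(open("im0.pkl","rb"))
crop(d["scene"],226,158,210,118,3.8,"pics/c1.png")
E
```

```text
(no output)
```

View pics/c1.png

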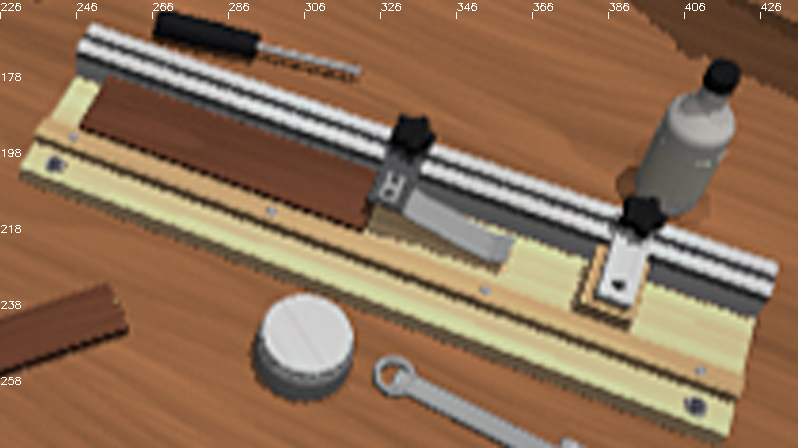

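Run:
```python
from h import *
d=pickle.load(open("im0.pkl","rb"));g=d["scene"]
P=lambda x,y,z: ray(g,(226+x/3.8,158+y/3.8),z)
a=P(22,172,.018);b=P(730,437,.018)
print(a,b,np.linalg.norm(b-a)); ex=(b-a)/np.linalg.norm(b-a);ey=np.array([-ex[1],ex[0],0])
org=a+ex*.28+ey*.075; org[2]=0
print("yaw",np.degrees(np.arctan2(ex[1],ex[0])),"org",org)
def loc(n,x,y,z): X=P(x,y,z); print(n,np.round(X,4),"board:",np.round([(X-org)@ex*1e3,(X-org)@ey*1e3],1))
loc("tailnear",80,125,.036);loc("tailfar",103,78,.036);loc("frontnear",364,222,.036)
loc("fence tl front",78,52,.052);loc("fence tr front",770,300,.052)
loc("stop topnear",579,303,.044);loc("stop topfar",605,243,.044);loc("stop nearright",630,322,.044)
loc("bracket nl",372,193,.063);loc("bracket nr",405,208,.063)
loc("leaf toe near",497,268,.034);loc("leaf toe far",512,240,.034)
loc("knob",413,132,.079);loc("stopknob",643,215,.078)
```

```text
[ 0.61250368 -0.17428617  0.018     ] [0.57133167 0.38223699 0.018     ] 0.5580440501996125
yaw 94.23107820625908 org [0.51704992 0.09941728 0.        ]
tailnear [ 0.5609 -0.1502  0.036 ] board: [-252.1  -25.3]
tailfar [ 0.509  -0.1576  0.036 ] board: [-255.7   27. ]
frontnear [0.5382 0.0858 0.036 ] board: [-15.2 -20.1]
fence tl front [ 0.5064 -0.1824  0.052 ] board: [-280.2   31.4]
fence tr front [0.4704 0.3739 0.052 ] board: [277.1  26.3]
stop topnear [0.5345 0.2528 0.044 ] board: [151.7 -28.7]
stop topfar [0.4739 0.2534 0.044 ] board: [156.7  31.7]
stop nearright [0.5321 0.2904 0.044 ] board: [189.3 -29.1]
bracket nl [0.5299 0.0847 0.063 ] board: [-15.6 -11.7]
bracket nr [0.5307 0.1117 0.063 ] board: [ 11.3 -14.6]
leaf toe near [0.5273 0.1893 0.034 ] board: [ 88.9 -16.9]
leaf toe far [0.4977 0.1906 0.034 ] board: [92.4 12.6]
knob [0.4731 0.0924 0.079 ] board: [-3.7 44.3]
stopknob [0.4628 0.2696 0.078 ] board: [173.7  41.6]
```

```bash
cat >> h.py <<'E'
from scipy.spatial.transform import Rotation as Ro
def frame(yaw,org):
    ex=np.array([np.cos(yaw),np.sin(yaw),0]);ey=np.array([-ex[1],ex[0],0])
    return (lambda x,y,z: np.asarray(org)*[1,1,0]+ex*x+ey*y+[0,0,z]),ex,ey
def toolrv(ang): # tool down, tool y along world angle ang
    y=np.array([np.cos(ang),np.sin(ang),0]);z=np.array([0,0,-1.]);x=np.cross(y,z)
    return Ro.from_matrix(np.c_[x,y,z]).as_rotvec()
YAW=np.radians(93.97);ORG=[.517,.0995,0]
E
python3 - <<'E'
from h import *
from rig import ctrl
W,ex,ey=frame(YAW,ORG)
p=W(-.22,0,.2)
for a in (np.pi/2,-np.pi/2):
    for q in (p,W(-.05,0,.04),W(-.22,0,.04)): print(a,q,np.round(ctrl.inverse_kinematics(q,toolrv(YAW+a)),2))
ctrl.gripper_to(0.0,40)
rv=min((toolrv(YAW+a) for a in (np.pi/2,-np.pi/2)),key=lambda r:abs(ctrl.inverse_kinematics(p,r)[6]))
ctrl.reach(p,rv); np.save("rv.npy",rv)
g={n:ctrl.get_image(n) for n in ("wrist","scene","side")}
pickle.dump(g,open("im1.pkl","wb"))
cv2.imwrite("pics/w1.png",g["wrist"]["frame"][:,:,::-1])
print(ctrl.current_t(),ctrl.current_position(),p,ctrl.current_wrist_force(),ctrl.current_opening())
E
```

```text
1.5707963267948966 [ 0.53223151 -0.1199721   0.2       ] [-0.78  0.63  1.28  1.95 -0.69  1.1  -2.28]
1.5707963267948966 [0.52046171 0.04961998 0.04      ] [-0.15  0.5  -0.08  2.06  0.07  0.59  2.93]
1.5707963267948966 [ 0.53223151 -0.1199721   0.04      ] [-0.71  1.03  1.26  2.06 -1.19  1.08 -1.91]
-1.5707963267948966 [ 0.53223151 -0.1199721   0.2       ] [-0.63  0.44  0.96  1.94 -0.43  0.98  0.61]
-1.5707963267948966 [0.52046171 0.04961998 0.04      ] [-0.55  0.54  0.43  2.08 -0.39  0.6   0.22]
-1.5707963267948966 [ 0.53223151 -0.1199721   0.04      ] [-0.48  0.69  0.8   2.05 -0.76  0.73  0.87]
4.0667 [ 0.53245734 -0.11949561  0.19996132] [ 0.53223151 -0.1199721   0.2       ] [0.24186737 0.73711261 0.12132572] 0.0001734589648446575
```

View pics/w1.png

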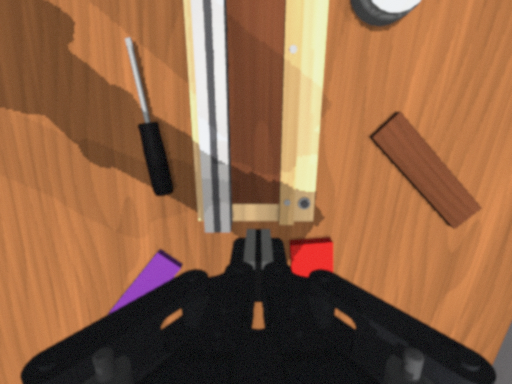

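The wrist view shows the rail's tail edge at row 206 (columns 233–280), the fence to its left, and the guide strip and board edge to its right (329,0 to 314,222). I'll use it to refine the yaw and axis.

Run:
```python
from h import *
g=pickle.load(open("im1.pkl","rb"))["wrist"]
im=g["frame"].astype(int); 
W,ex,ey=frame(YAW,ORG);O=np.array(ORG)
def B(uv,z): X=ray(g,uv,z)-O; return np.array([X@ex,X@ey])*1e3
L,Rr,E=[],[],[]
for v in range(5,196,5):
    r=im[v,:,0]+im[v,:,1]; # sum brightness
    # rail span around u=255
    dark=(r<170)
    u=255
    if not dark[u]: print("notdark",v,r[u]); continue
    a=u
    while dark[a]:a-=1
    b=u
    while dark[b]:b+=1
    L.append(B((a+.5,v),.036));Rr.append(B((b-.5,v),.036))
    bl=im[v,290:345]; e=bl[:,1]>150
    k=290+np.where(e)[0].max()+.5; E.append(B((k,v),.018))
for n,A in (("railL",L),("railR",Rr),("boardedge",E)):
    A=np.array(A); 
    f=np.polyfit(A[:,0],A[:,1],1); res=A[:,1]-np.polyval(f,A[:,0]); A=A[abs(res)<2]; f=np.polyfit(A[:,0],A[:,1],1)
    print(n,len(A),"slope deg",np.degrees(np.arctan(f[0])),"y at -220:",np.polyval(f,-220),"at 0",np.polyval(f,0),A[[0,-1]])
for u in (240,255,270):
    c=im[190:216,u].sum(1); v=190+np.argmax(np.abs(np.diff(c)))+.5; print("tail",B((u,v),.036))
print("board rear",B((300,221),.018))
```

```text
notdark 5 223
notdark 10 221
notdark 15 218
notdark 20 223
notdark 25 220
notdark 30 219
notdark 35 211
notdark 40 192
notdark 45 192
notdark 50 195
notdark 55 187
notdark 60 190
notdark 65 192
notdark 70 187
notdark 75 185
notdark 80 181
notdark 85 183
notdark 90 183
notdark 95 182
notdark 100 183
notdark 105 186
notdark 110 177
notdark 115 180
notdark 120 179
notdark 125 173
notdark 130 190
notdark 135 193
notdark 140 199
notdark 145 201
notdark 150 199
notdark 155 198
notdark 160 195
notdark 165 188
notdark 170 198
railL 5 slope deg -1.7331398977441326 y at -220: 33.14820775023781 at 0 26.49139782029938 [[-219.49671573   33.13297926]
 [-244.21918974   33.88103749]]
railR 2 slope deg 51.750782056682944 y at -220: -2.1948158607838195 at 0 276.8816886291675 [[-225.49390801   -9.1640006 ]
 [-237.8221965   -24.80279905]]
boardedge 5 slope deg -3.9794298651274316 y at -220: -73.954138885328 at 0 -89.25866964316316 [[-223.83227629  -72.92823155]
 [-249.99603803  -70.86614886]]
tail [-255.05768886   21.47190985]
tail [-255.02283753    3.2773239 ]
tail [-254.98799138  -14.91455751]
board rear [-285.9333713  -55.4538522]
```

Run:
```python
from h import *
g=pickle.load(open("im1.pkl","rb"))["wrist"]
im=g["frame"].astype(int); 
W,ex,ey=frame(YAW,ORG);O=np.array(ORG)
def B(uv,z): X=ray(g,uv,z)-O; return np.array([X@ex,X@ey])*1e3
L,Rr,E=[],[],[]
for v in range(5,196,3):
    gr=im[v,:,1]; d=np.diff(gr)
    k=270+np.argmax(d[270:300]); Rr.append(B((k+.5,v),.036))
    k=305+np.argmin(d[305:345]); E.append(B((k+.5,v),.018))
    k=215+np.argmin(d[215:240]); L.append(B((k+.5,v),.052))
for n,A in (("fence top inner",L),("railR",Rr),("boardedge",E)):
    A=np.array(A)
    for t in (4,2,1.5):
        f=np.polyfit(A[:,0],A[:,1],1); A=A[abs(A[:,1]-np.polyval(f,A[:,0]))<t]
    print(n,len(A),"slope deg",np.degrees(np.arctan(f[0])),"y at -220, 0:",np.polyval(f,[-220,0]))
```

```text
fence top inner 64 slope deg -0.19339755332592332 y at -220, 0: [32.63313533 31.89053922]
railR 64 slope deg -0.2161388447728068 y at -220, 0: [-26.04640077 -26.87631829]
boardedge 64 slope deg -0.2118391522713848 y at -220, 0: [-72.44204486 -73.25545252]
```

```bash
cat >> h.py <<'E'
_,_x,_y=frame(YAW,ORG)
ORG=np.array(ORG)+_y*.0017; YAW=np.radians(93.76)
E
python3 - <<'E'
from h import *
from rig import ctrl
W,ex,ey=frame(YAW,ORG); rv=toolrv(YAW-np.pi/2); X=-.222
ctrl.move_l(W(X,0,.06),rv,feed=.15); ctrl.hold(.2)
F0=np.array(ctrl.current_wrist_force()); np.save("F0.npy",F0); print(F0,ctrl.current_position(),W(X,0,.06))
z=.045; ctrl.move_l(W(X,0,z),feed=.05)
while z>.028:
    z-=.001; ctrl.move_l(W(X,0,z),feed=.02); ctrl.hold(.05)
    f=np.array(ctrl.current_wrist_force())-F0; print(round(z,4),np.round(f,2),ctrl.current_position()[2])
    if f[2]>8: break
print(ctrl.current_t()); np.save("z.npy",z)
E
```

```text
[-0.2202407   0.15454818  1.21667322] [ 0.53042149 -0.12211143  0.06071427] [ 0.52986224 -0.12213984  0.06      ]
0.044 [ 0.43 -0.42 -0.49] 0.04409779871043677
0.043 [ 0.48 -0.51 -0.79] 0.04300066520454256
0.042 [-0.65  0.01 -2.31] 0.04198557984901677
0.041 [-0.14  1.25 -1.71] 0.040971594585692994
0.04 [-0.02 -0.18 -0.49] 0.03995331338704648
0.039 [ 0.8  -0.15 -1.5 ] 0.03897162197102865
0.038 [ 0.07  0.45 -0.36] 0.03797965299265053
0.037 [ 0.59 -0.66 -1.3 ] 0.036978742806826295
0.036 [0.44 0.18 1.55] 0.03615795787075046
0.035 [-3.28  1.48 14.6 ] 0.03609412957667676
8.8
```

```bash
cat > slide.py <<'E'
from h import *
from rig import ctrl
W,ex,ey=frame(YAW,ORG); F0=np.load("F0.npy"); z=float(np.load("z.npy"))
def force():
    fs=[]
    for _ in range(4): ctrl.hold(.02); fs.append(np.array(ctrl.current_wrist_force())-F0)
    f=np.mean(fs,0); return f@ex,f@ey,f[2]
s=0.;y=0.
while s<.178:
    f=force(); a=(np.array(ctrl.current_position())-W(-.222,0,0))@ex
    print(f"cmd {s*1e3:.0f} act {a*1e3:.1f} drag {-f[0]:.1f} lat {f[1]:.1f} Fz {f[2]:.1f} z {z:.4f}")
    if s>.140 and -f[0]>10: break
    if f[2]<5 or f[2]>32 or (s<.14 and -f[0]>13): print("abort");break
    z+=np.clip(.6*(f[2]-17)/14000,-.0006,.0006)
    y+=np.clip(.3*f[1]/14000,-.0003,.0003) if abs(f[1])>3 else 0
    s+=.012 if s<.14 else .004
    ctrl.move_l(W(-.222+s,y,z),feed=.045)
print(s,y,z,ctrl.current_t(),force()); np.save("st.npy",[s,y,z])
for n in ("scene","wrist","side"):
    g=ctrl.get_image(n); pickle.dump(g,open(n+"2.pkl","wb"))
crop(pickle.load(open("scene2.pkl","rb")),226,158,210,118,3.8,"pics/c2.png")
E
python3 slide.py
```

```text
cmd 0 act -0.1 drag -1.7 lat 3.2 Fz 14.4 z 0.0350
cmd 12 act 11.1 drag 0.5 lat 1.2 Fz 10.8 z 0.0349
cmd 24 act 22.4 drag 2.1 lat 1.7 Fz 13.0 z 0.0346
cmd 36 act 34.1 drag 1.7 lat 2.0 Fz 15.2 z 0.0345
cmd 48 act 46.0 drag 2.3 lat 2.7 Fz 16.1 z 0.0344
cmd 60 act 57.9 drag 2.7 lat 3.6 Fz 16.8 z 0.0343
cmd 72 act 69.9 drag 3.2 lat 2.4 Fz 16.7 z 0.0343
cmd 84 act 80.6 drag 6.3 lat 2.4 Fz 15.5 z 0.0343
cmd 96 act 92.0 drag 7.7 lat 2.5 Fz 16.5 z 0.0342
cmd 108 act 104.1 drag 7.2 lat 3.5 Fz 16.7 z 0.0342
cmd 120 act 116.2 drag 7.8 lat 3.4 Fz 17.3 z 0.0342
cmd 132 act 128.3 drag 7.4 lat 2.7 Fz 17.8 z 0.0342
cmd 144 act 140.3 drag 7.4 lat 2.9 Fz 17.3 z 0.0343
cmd 148 act 144.2 drag 7.7 lat 3.1 Fz 18.0 z 0.0343
cmd 152 act 148.2 drag 8.2 lat 2.4 Fz 16.3 z 0.0343
cmd 156 act 152.2 drag 7.6 lat 2.7 Fz 16.6 z 0.0343
cmd 160 act 156.1 drag 7.6 lat 2.9 Fz 17.2 z 0.0343
cmd 164 act 160.2 drag 8.6 lat 3.1 Fz 17.2 z 0.0343
cmd 168 act 164.2 drag 7.9 lat 2.5 Fz 17.3 z 0.0343
cmd 172 act 167.1 drag 11.1 lat 1.5 Fz 15.6 z 0.0343
0.17200000000000001 0.0004248596624936813 0.03429714309864961 16.8833 (np.float64(-10.747594475758893), np.float64(2.3031914424221256), np.float64(15.740892393953516))
```

View pics/c2.png

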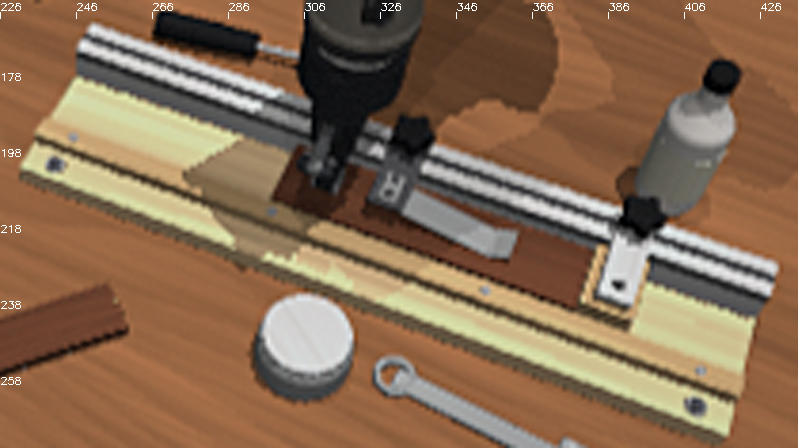

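The scene view shows the rail under the leaf with its front end at the stop face (585, 300). Fingertips sit on its tail at (322, 185), behind the bracket. I'll push slightly further to confirm contact with the stop, then lift straight off.

```bash
cat > fin.py <<'E'
from h import *
from rig import ctrl
W,ex,ey=frame(YAW,ORG); F0=np.load("F0.npy"); s,y,z=np.load("st.npy")
def rep():
    ctrl.hold(.1); f=np.array(ctrl.current_wrist_force())-F0; p=np.array(ctrl.current_position())
    print(f"s {s*1e3:.1f} act {(p-W(-.222,0,0))@ex*1e3:.2f} drag {-f@ex:.1f} lat {f@ey:.1f} Fz {f[2]:.1f}"); return f
for ds,dz in ((.0005,-.0002),(.001,0),(.001,0)):
    s+=ds; z+=dz; ctrl.move_l(W(-.222+s,y,z),feed=.02); f=rep()
    if -f@ex>14: break
p=np.array(ctrl.current_position())
ctrl.move_l(W(-.222+s,y,z+.006),feed=.05); rep()
ctrl.move_l(W(-.222+s-.01,y,.10),feed=.1)
ctrl.move_l(W(-.24,0,.25),feed=.2); ctrl.hold(.2)
print(ctrl.current_t())
for n in ("scene","wrist","side"): pickle.dump(ctrl.get_image(n),open(n+"3.pkl","wb"))
crop(pickle.load(open("scene3.pkl","rb")),320,190,90,65,8,"pics/c3.png")
cv2.imwrite("pics/w3.png",pickle.load(open("wrist3.pkl","rb"))["frame"][:,:,::-1])
g=pickle.load(open("scene3.pkl","rb"));g0=pickle.load(open("im0.pkl","rb"))["scene"]
d=cv2.absdiff(g["frame"],g0["frame"]).max(2)
for n,c in (("tin",(306,248)),("glue",(406,198)),("spanner",(350,267)),("driver",(284,168))):
    print(n,d[c[1]-8:c[1]+8,c[0]-8:c[0]+8].mean())
E
python3 fin.py
```

```text
s 172.5 act 167.10 drag 11.4 lat 2.7 Fz 18.4
s 173.5 act 167.16 drag 14.0 lat 1.7 Fz 17.5
s 174.5 act 167.61 drag 15.4 lat 3.0 Fz 16.7
s 174.5 act 175.35 drag 0.7 lat -0.7 Fz -0.9
20.8083
tin 6.7109375
glue 4.0390625
spanner 4.7734375
driver 21.50390625
```

View pics/c3.png

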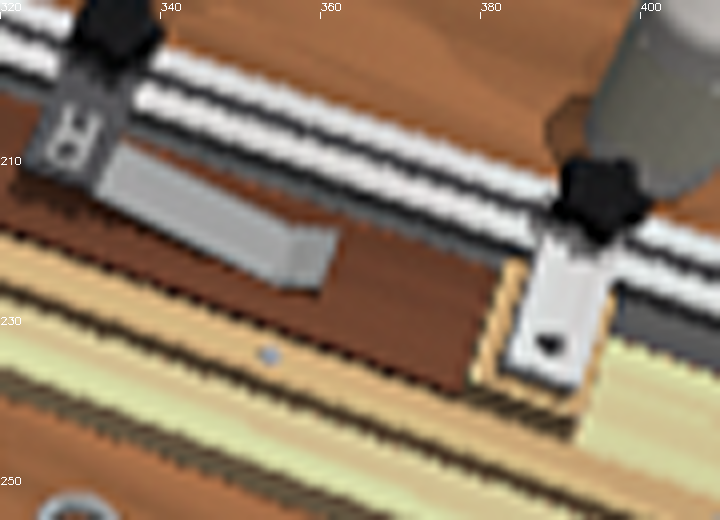

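View pics/w3.png

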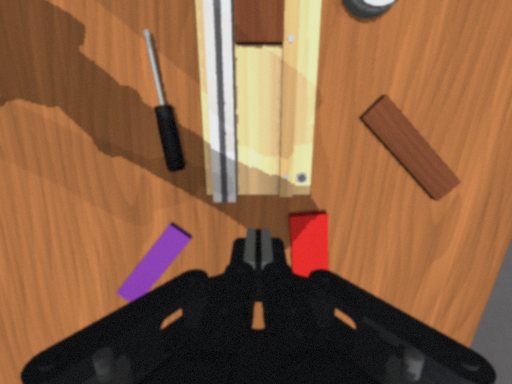

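Rail front edge is at about (379, 232) against the stop's pale face, and the leaf rides on the rail. The wrist view shows the tail at row 44. I'll check both numerically, and the driver too, since its pixel difference may just be the arm's shadow.

Run:
```python
from h import *
W,ex,ey=frame(YAW,ORG)
B=lambda g,uv,z:np.round(np.array([(ray(g,uv,z)-ORG)@ex,(ray(g,uv,z)-ORG)@ey])*1e3,1)
g=pickle.load(open("scene3.pkl","rb"));w=pickle.load(open("wrist3.pkl","rb"));w1=pickle.load(open("im1.pkl","rb"))["wrist"]
print("front top near/far",B(g,(320+465/8,190+390/8),.036),B(g,(320+505/8,190+268/8),.036))
print("stop face top near/far",B(g,(320+480/8,190+380/8),.044),B(g,(320+515/8,190+262/8),.044))
im=w["frame"].astype(int)
for u in (245,260,275):
    c=im[30:60,u].sum(1);print("tail",B(w,(u,30+np.argmax(np.diff(c))+.5),.036))
print("driver tip, end: now",B(w,(148,30),.01),B(w,(177,169),.01),"before",B(w1,(127,39),.01),B(w1,(166,192),.01))
```

```text
front top near/far [152.6 -27. ] [152.8  29.6]
stop face top near/far [155.8 -26.5] [154.9  27.5]
tail [-94.1  15.9]
tail [-96.2  -1.9]
tail [-93.  -19.6]
driver tip, end: now [-71.7 138.5] [-249.9  118.1] before [-72.6 142.2] [-249.3  116.5]
```

Run:
```python
from h import *
from rig import ctrl
W,ex,ey=frame(YAW,ORG)
B=lambda g,uv,z:np.round(np.array([(ray(g,uv,z)-ORG)@ex,(ray(g,uv,z)-ORG)@ey])*1e3,1)
for f,lo,hi in (("im1.pkl",190,216),("wrist3.pkl",30,60)):
    w=pickle.load(open(f,"rb")); w=w.get("wrist",w); im=w["frame"].astype(int)
    for u in (245,260,275):
        c=im[lo:hi,u].sum(1); v=lo+np.argmax(np.diff(c))+.5; print(f,v,"tail bottom",B(w,(u,v),.018))
ctrl.move_l(W(.07,-.01,.25),feed=.2); ctrl.hold(.2)
g=ctrl.get_image("wrist"); pickle.dump(g,open("wrist4.pkl","wb"))
u,v=proj(g,W(.153,0,.03)).astype(int); print(u,v,ctrl.current_t())
crop(g,max(u-50,0),max(v-40,0),100,75,8,"pics/w4.png")
```

```text
im1.pkl 203.5 tail bottom [-261.7   13.7]
im1.pkl 203.5 tail bottom [-261.6   -5.6]
im1.pkl 203.5 tail bottom [-261.5  -24.8]
wrist3.pkl 45.5 tail bottom [-90.6  16.7]
wrist3.pkl 47.5 tail bottom [-92.9  -2. ]
wrist3.pkl 44.5 tail bottom [-89.5 -20.6]
250 100 22.9083
```

View pics/w4.png

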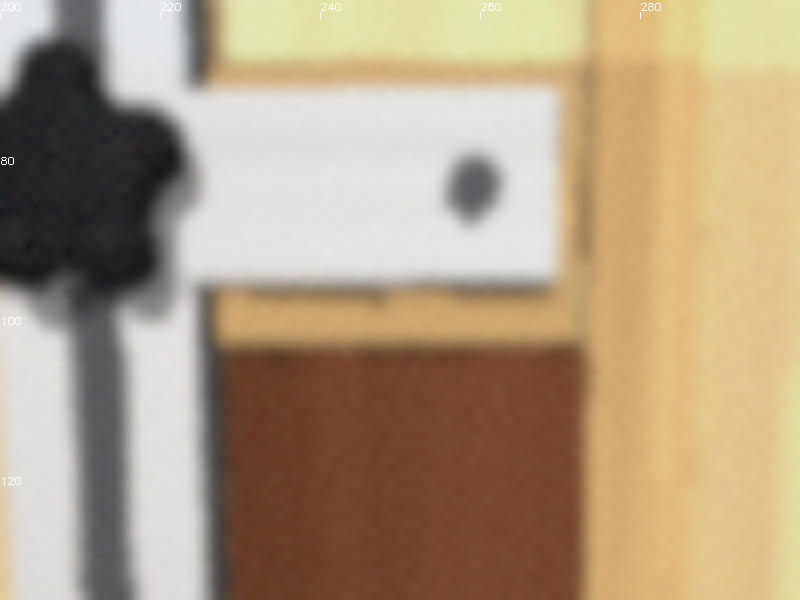

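The close-up shows the rail's front edge flush against the stop face along row 103 (columns 228–273), with no bed visible between them. The job is done, so I'll hand it in.

```bash
python3 -c "
from rig import ctrl
ctrl.hold(.3); print(ctrl.current_wrist_force(),ctrl.current_t()); ctrl.close_job()"
```

```text
[ 0.4229545   0.39749249 -0.38309471] 23.2083
the job is handed in; nothing more can be done
```

The rail is home against the end stop and held by the spring, and the job is handed in at 23.2 s of the 48 s allowed. I pressed closed fingertips on the rail about 33 mm from its tail. I then slid it about 167 mm at mostly 15–18 N down, with a brief low of 10.8 N near the start.

**Checks that agreed:**
- **Spring entry:** the push force rose from about 3 N to 7–8 N as the rail's front went under the leaf.
- **Stop contact:** at the end the push rose to 15 N while the fingertips moved only 0.5 mm, so the rail was against something solid.
- **Final view:** the close-up shows the rail flush against the stop with no gap and square to it. The scene view shows the leaf riding on the rail.
- **Hand clear:** the wrist force was near zero at hand-in.
- **Tin, glue bottle and spanner:** picture differences there were small.

**Checks that disagreed:**
- **Rail position:** casting rays from the scene view put the rail's front 2–3 mm short of the stop face. The wrist view put the tail about 6 mm off from where the slide distance says it should be. I put this down to which edge was picked and the slanted view; the forces and the close-up showed no gap.
- **Screwdriver:** the picture difference there was larger, which I put down to the arm's shadow. Its measured ends matched to within 4 mm before and after.

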